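# Hook down the locker flap and draw out the slide tray

## Task

Take the hook pole from its rest, hook it into the eye at the top of the slide locker's closed flap and swing the flap down, without letting it bang, until it lies level. With the same hook, draw the slide tray out by its own eye until the whole tray sits on the lowered flap, clear of the locker and not over the flap's end (only its eye may stick out); then lay the pole back in both forks of its rest, the same way round, and let go. Work the flap and tray with the pole alone, never with the hand, and leave the other things on the bench where they are.

Things in the scene. Friction and masses are not known exactly. Their poses are not given: they have to be found in the camera images.
- locker: Fixed slide locker on four aluminium legs, clear sides and roof, 230 mm wide, 203 deep, 293 high. Origin on the bench straight below the middle of the front flap's hinge line; +x runs level into the locker, +y along the hinge, +z up. Inside 204 mm wide and 142 high; its floor is 140 mm above the bench.
- mouth (a point): Middle of the hinge line, at the front edge of the locker's floor, 140 mm above the bench; axes as the locker's. The open mouth is the upright plane through it, and the flap turns about the y axis through it.
- flap (a joint): Angle of the white front flap, hinged along its lower edge (150 mm high, 228 wide, 15 thick), rad: 0 = upright, closed; pi/2 = swung down to the front (locker's -x), level against its stop, inner face flush with the floor. It may start up to 8 degrees ajar. Friction hinges hold it at any angle; under 3 N at the eye moves it.
- flap_eye (a point): Centre of the steel screw eye at the flap's top edge: 28 mm clear inside, 5 mm wire centred on a 16.5 mm radius. Flap closed: 31.3 mm before (locker -x) and 168.3 mm above the hinge line, the eye leaning 45 degrees out and up, outermost wire at the top. It turns with the flap: level half-way; flap down: 168.3 mm before and 31.3 mm below the hinge line, pointing 45 degrees out and down.
- tray: Wooden tray with two rows of glass slides, 120 mm deep (its x) by 160 wide by 36 high, about 0.4 kg, loose on the locker's floor with about 20 mm of side play, its front 45 to 65 mm behind the mouth. Origin at the centre of its underside; +x points to the locker's back, its eye is at the -x end.
- tray_eye (a point): Centre of the level steel screw eye in the middle of the tray's front, 84.5 mm from the tray's centre towards -x and 30 mm above its underside. 28 mm clear inside, 5 mm wire centred on a 16.5 mm radius, open upwards and downwards.
- pole_grip (a point): Centre of the hook pole's square wooden handle, 140 mm long (x) by 16 by 16 mm. From its +x end a steel rod, 8 mm thick, runs on along its axis for 70 mm and turns down square into the hook. Pole about 0.12 kg, balancing about 20 mm hookwards of this point. z up, hook towards -z.
- hook (a point): Middle of the hook's down-turned tip: 140 mm from the handle's centre along the pole's +x and 14 mm below the rod's axis. The tip is 8 mm thick; its rounded end lies 16 mm below this point. Axes as the pole's.
- rest_seat (a point): Where the handle's centre belongs on the fixed grey pole rest: midway between its two forks, 63 mm above the bench. The forks stand 96 mm apart along x, 6 mm thick; notches 24 mm wide, flat floors 55 mm above the bench, flaring to about 40 mm at the tops, 84 mm above the bench. The pole lies in it hook towards +x; put it back that way.
- slide_box: Bystander: flat closed white and grey slide box 102 by 77 by 36 mm on the bench; origin at the centre of its underside.
- oil_bottle: Bystander: small amber glass bottle with black cap, 36 mm diameter, 80 mm high; origin at the centre of its underside.
- objective: Bystander: steel microscope objective standing on the bench, 40 mm diameter, 60 mm high; origin at the centre of its underside.
Mind the look-alikes: they are no part of the job. There is more than one size of the part that bears rest_seat; the job needs the middle-sized.

How it is judged:
On the way, in this order (a step that is already met when the one before it is completed fails the run):
1. the pole's hook is in the flap's eye while the flap is still up (distance between hook and flap_eye below 0.02 m and value of joint flap below 0.35 rad), for 0.1 s.
2. the flap has been swung fully down with the hook still in its eye (value of joint flap above 1.5 rad and distance between hook and flap_eye below 0.032 m), for 0.1 s.
3. the hook is in the tray's eye while the tray is still in the locker (distance between hook and tray_eye below 0.02 m and x of tray in the frame of mouth above 0.06 m), for 0.1 s.
4. the tray has been drawn out onto the flap with the hook still in its eye (x of tray in the frame of mouth below -0.055 m and distance between hook and tray_eye below 0.03 m), for 0.1 s.
At the end, for the whole second after the job is handed in: Flap within 4 deg of level; tray flat on it, at most 5 mm inside the mouth or 8 mm past the flap's end, middle within 40 mm of its centre line; pole in both forks, hook down and towards the rest's +x, within 25 mm of the seat and under 6 mm high; all at rest and released (value of joint flap above 1.5 rad and x of tray in the frame of mouth between -0.098 and -0.055 m and y of tray in the frame of mouth between -0.04 and 0.04 m and z of tray in the frame of mouth between -0.012 and 0.012 m and angle between tray's own z axis and vertical below 0.09 rad and linear speed of tray below 0.02 m/s and distance between pole_grip and rest_seat below 0.025 m and z of pole_grip in the frame of rest_seat below 0.006 m and angle between pole_grip's own z axis and vertical below 0.15 rad and x of hook in the frame of rest_seat above 0.1 m); the robot touches nothing.
It fails at once if the hand or arm touches the locker or its flap (contact force between any of the fingers, the arm and locker above 1 N).
It fails at once if the hand or arm touches the tray (contact force between any of the fingers, the arm and tray above 1 N).
It fails at once if the flap bangs down (faster than 2.5 rad/s) (velocity of joint flap above 2.5 rad/s).
It fails at once if the tray tips (angle between tray's own z axis and vertical above 0.3 rad).
It fails at once if another thing on the bench is disturbed (moved 20 mm) (distance of any of slide_box, oil_bottle, objective from where it was at the start of the episode above 0.02 m).
It also fails if it takes over 67 s, if anything falls off the work surface, if the arm or the gripper's body presses on something with over 40 N, if the wrist force passes 120 N, or if a joint passes its speed limit or range.

## Robot

A 6-joint arm with a two-finger parallel gripper is mounted at the origin on the work surface. World frame = base frame: x ahead of the robot, y to its left, z up, the work surface at z = 0. Lengths are in m, angles in rad, forces in N, time in s.
With the tool pointing down it reaches from about 0.35 to 0.925 m from the base axis. Payload 6.4 kg.
Tool frame: the origin (TCP) lies at the very end of the fingers, on their centre line; the grasp point (between the pads) lies 19 mm behind it; z points along the fingers, y is the direction in which the jaws open and shut (so a half turn about z gives the same grasp; the last joint's range is limited). The gripper opens to 85 mm and grips with 20 to 120 N. Pads are 22 mm wide; open, the fingers measure 114 mm over their backs; the gripper's body (76 mm by 85 mm) begins 54 mm behind the grasp point. The pads swing forward as they close: fully open they stand 13 mm farther back than shut.
Start: joints at [-1.489, 0.245, 1.558, -0, 1.339, -0.174], TCP at [0.164, -0.629, 0.231] pointing down, gripper open.
Joint ranges: [-3.13, 3.13], [-1.02, 2.26], [0.13, 2.54], [-0.95, 4.09], [0.21, 2.88], [-2.74, 2.74]. Speed limits (rad/s): [2.57, 2.57, 3.14, 3.14, 3.14, 3.14].

## Interface

Orientations are given as a unit quaternion [x, y, z, w].
In Python, from workcell import manip, snapshot, camera_model gives the robot as it stands. The module is installed in compiled form; this text tells all that it offers.
- The arm moves only by the shell command python3 -m pendant 'ROWS' [FORCE]. ROWS is JSON, a list of rows, each a list of 3 entries, a list of its own where there are three numbers: the shift along the tool's x, y, z normalised to -1 to 1, where 1 is 50 mm, then the turn, a rotation vector about the tool's x, y, z normalised to -1 to 1, where 1 is 120 degrees, then the closure, from 0 (fully open) to 1 (shut). In form: [[[dx, dy, dz], [rx, ry, rz], gripper], ...]. A call has exactly 8 rows; each row shifts and turns the commanded pose from where the row before left it, along the tool's axes as they then stand; what a row does not reach is not made up. A row lasts 1/12 s, in which the tool goes at most 41.7 mm and 7.16 degrees, less where a joint would pass 70% of its speed; a pose out of reach is approached as far as the arm can. A call with a number of a shift or a turn outside -1 to 1 is refused whole. A call with a gripper value outside its range is refused whole. The fingers move at their own pace and stop on an object; FORCE is the grip in N (left out, the last holds). Time passes only in rows, so rows that do not move let the fingers close, or fill a call up. It gives the time, the measured TCP pose, the force and the opening at its end, in the units of the state.
- manip.sense(): the state, without advancing time (a new reading comes with each control period).
- snapshot(name): name is "scene" or "side" or "wrist"; returns the picture (400x640x3 uint8, red, green, blue); there is no depth.
- camera_model(name): a dict with "fx", "fy", "cx", "cy" (pixels), "pose" (4x4, takes a point from camera to world coordinates). Camera axes: x right, y up, looking along -z (the intrinsics and any distortion apply to the point x, -y, -z); pixel columns grow to the right and rows downward; lengths in m; the calibration is good to about 2 mm. A picture is of the moment at which its call begins: read the wrist's pose just before it. camera_model takes no time and is no camera call; for the wrist camera it gives the pose at the moment of the call.
- manip.sign_off(): hands the job in, once; it reports no verdict.
The state is a dict: "time": time; "joints": joint angles; "joint_velocities": joint speeds; "tau": joint torques, N m; "tool_pos": TCP position; "ee_rot": TCP orientation; "wrist_force": force on the tool from outside, world axes, zero at the start; "moment": the same for the moment, N m; "finger_gap": finger opening in m.
Only numpy, scipy, OpenCV 4.12 (cv2) and the standard library are available. Lean on these libraries where they do the work, as an engineer would, in place of code of your own. Each camera call takes 0.05 s, during which the arm holds its last target. There are 200 camera calls.

## Working session

There is one attempt and no reset: what is moved stays moved. The work goes in short steps, Python scripts to look and compute and a shell command to move; the robot and the scene stay as the last step left them, time stands still between calls to the robot, and variables do not carry over. Pictures are saved under pics/ and viewed, about 8 in all and at most 12, crops included, and the job is handed in when it is done.

```bash
mkdir -p pics
python3 - <<'E'
from workcell import manip, snapshot, camera_model
import cv2,numpy as np
s=manip.sense();print({k:np.round(v,3).tolist() for k,v in s.items()})
for n in("scene","side","wrist"):
    m=camera_model(n);print(n,{k:np.round(v,3).tolist() for k,v in m.items()})
    cv2.imwrite(f"pics/{n}0.png",snapshot(n)[:,:,::-1])
E
```

```text
{'time': 0.0, 'joints': [-1.489, 0.246, 1.559, -0.0, 1.339, -0.174], 'joint_velocities': [0.0, 0.001, 0.001, 0.001, -0.001, -0.001], 'tau': [-0.0, -42.951, -32.613, -0.0, 0.005, 0.0], 'tool_pos': [0.164, -0.628, 0.23], 'ee_rot': [0.992, 0.128, 0.0, -0.001], 'wrist_force': [0.322, 0.285, 0.023], 'moment': [0.036, -0.028, -0.046], 'finger_gap': 0.085}
scene {'fx': 481.765, 'fy': 481.765, 'cx': 314.873, 'cy': 199.393, 'pose': [[-0.223, -0.822, 0.524, 1.276], [0.975, -0.197, 0.106, 0.134], [0.016, 0.535, 0.845, 1.349], [0.0, 0.0, 0.0, 1.0]]}
side {'fx': 515.012, 'fy': 515.012, 'cx': 321.283, 'cy': 190.623, 'pose': [[-0.999, 0.038, -0.033, 0.515], [-0.05, -0.743, 0.667, 0.816], [0.001, 0.668, 0.744, 1.112], [0.0, 0.0, 0.0, 1.0]]}
wrist {'fx': 349.681, 'fy': 349.681, 'cx': 320.685, 'cy': 201.489, 'pose': [[0.253, 0.924, 0.287, 0.238], [-0.968, 0.242, 0.072, -0.609], [-0.003, -0.296, 0.955, 0.372], [0.0, 0.0, 0.0, 1.0]]}
```

View pics/scene0.png

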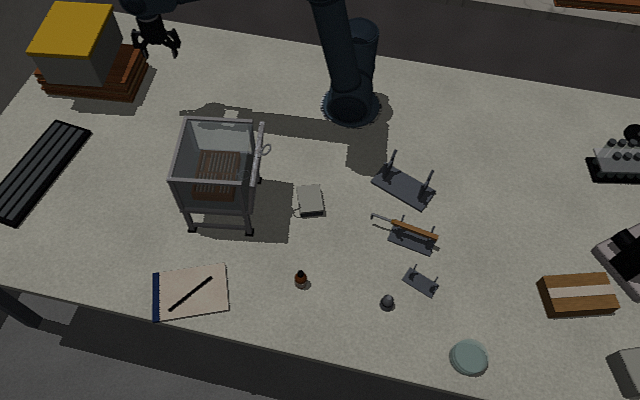

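View pics/side0.png

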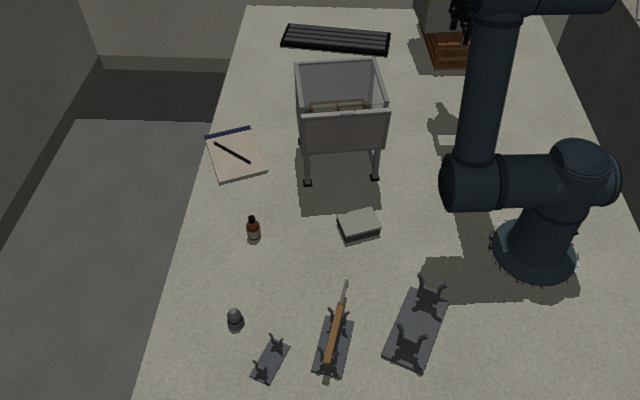

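```bash
cat > h.py <<'E'
import cv2,numpy as np
from workcell import manip, snapshot, camera_model
def crop(img,x0,y0,w,h,k):
    c=cv2.resize(img[y0:y0+h,x0:x0+w],None,fx=k,fy=k,interpolation=cv2.INTER_CUBIC)
    c=cv2.convertScaleAbs(c,alpha=1.5,beta=10)
    for i in range(0,w,10):
        cv2.putText(c,str(x0+i),(i*k,8),0,.3,(0,255,255)); cv2.line(c,(i*k,9),(i*k,14),(0,255,255))
    for j in range(10,h,10):
        cv2.putText(c,str(y0+j),(0,j*k+3),0,.3,(0,255,0)); cv2.line(c,(22,j*k),(28,j*k),(0,255,0))
    return c
def ray(m,u,v):
    T=np.array(m["pose"]);d=np.array([(u-m["cx"])/m["fx"],-(v-m["cy"])/m["fy"],-1.])
    return T[:3,3],T[:3,:3]@d
def atz(m,u,v,z):
    o,d=ray(m,u,v);return o+d*(z-o[2])/d[2]
def tri(obs):
    A=np.zeros((3,3));b=np.zeros(3);L=[]
    for m,u,v in obs:
        o,d=ray(m,u,v);d=d/np.linalg.norm(d);P=np.eye(3)-np.outer(d,d);A+=P;b+=P@o;L.append((o,P))
    x=np.linalg.solve(A,b);return x,[np.linalg.norm(P@(x-o)) for o,P in L]
def proj(m,p):
    T=np.array(m["pose"]);q=T[:3,:3].T@(np.array(p)-T[:3,3]);return m["cx"]-m["fx"]*q[0]/q[2],m["cy"]+m["fy"]*q[1]/q[2]
E
python3 - <<'E'
from h import *
a=cv2.imread("pics/scene0.png");b=cv2.imread("pics/side0.png")
t=np.hstack([crop(a,360,205,80,60,5),crop(a,160,105,125,130,3)[:300,:375]])
u=np.hstack([crop(b,305,270,60,118,3)[:300],np.zeros((300,0,3),np.uint8),crop(b,285,45,115,150,3)[:300]])
h=np.zeros((660-60,800,3),np.uint8);h[:300,:t.shape[1]]=t;h[300:,:u.shape[1]]=u[:300]
cv2.imwrite("pics/c1.png",h)
E
```

```text
(no output)
```

View pics/c1.png

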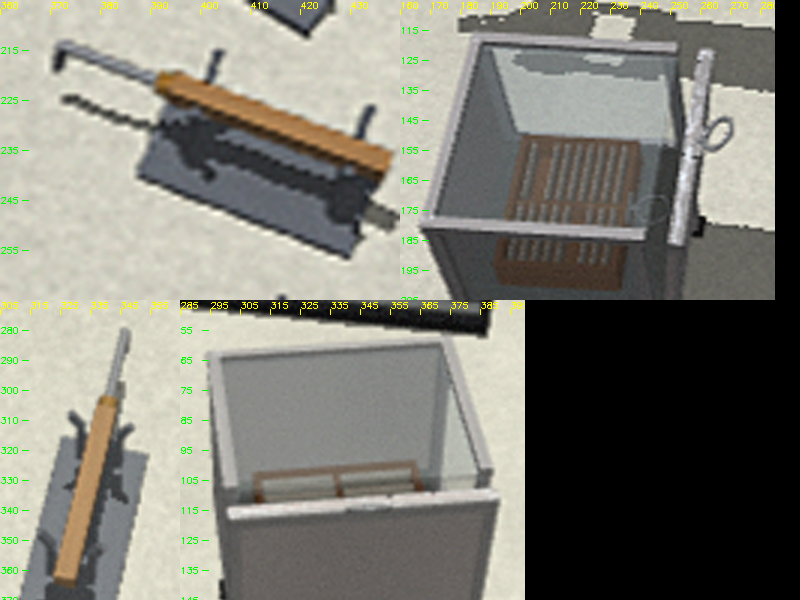

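Run:
```python
from h import *
a=camera_model("scene");b=camera_model("side")
for n,p,q in [("rodbend",(372.4,214.4),(346.9,280)),("handle rear",(437,236),(326.5,363)),("handle front",(393,221.5),(340.5,302.5)),("flapeye",(266,149.3),(348.3,113.3)),("flaptop far(-x w)",(262.5,121.7),(390.7,111)),("flaptop near",(253,186),(301.7,115)),("legback?",(192,231),(307.5,183)),("traycorn",(237.5,151),(363,100)) ]:
    x,e=tri([(a,*p),(b,*q)]);print(n,x.round(3),np.round(e,4))
for p in [(372.4,214.4),(437,236),(393,221.5)]: print(atz(a,*p,.065).round(3))
for p in [(346.9,280),(326.5,363),(340.5,302.5)]: print(atz(b,*p,.065).round(3))
# feet on bench
for p in [(249,233),(192,231)]:print("foot sc",atz(a,*p,0).round(3))
for p in [(307.5,183),(375,178)]:print("foot sd",atz(b,*p,0).round(3))
```

```text
rodbend [0.489 0.157 0.063] [0.002 0.002]
handle rear [0.525 0.362 0.068] [0.0022 0.0022]
handle front [0.503 0.222 0.07 ] [0.0025 0.0025]
flapeye [ 0.499 -0.165  0.304] [0.0013 0.0013]
flaptop far(-x w) [ 0.391 -0.207  0.283] [0.001 0.001]
flaptop near [ 0.614 -0.169  0.289] [0.002 0.002]
legback? [ 0.598 -0.422 -0.179] [0.0428 0.0428]
traycorn [ 0.47  -0.267  0.251] [0.0159 0.0159]
[0.492 0.158 0.065]
[0.521 0.361 0.065]
[0.502 0.224 0.065]
[0.487 0.157 0.065]
[0.527 0.362 0.065]
[0.501 0.218 0.065]
foot sc [ 0.611 -0.21   0.   ]
foot sc [ 0.646 -0.387  0.   ]
foot sd [ 0.607 -0.21   0.   ]
foot sd [ 0.408 -0.241  0.   ]
```

```bash
python3 -m pendant '[[[0,0,-0.8],[0,0,0],0],[[0,0,-0.8],[0,0,0],0],[[0.474,-0.67,0],[0,0,0],0],[[0.474,-0.67,0],[0,0,0],0],[[0.474,-0.67,0],[0,0,0],0],[[0.474,-0.67,0],[0,0,0],0],[[0.474,-0.67,0],[0,0,0],0],[[0.474,-0.67,0],[0,0,0],0]]' 100
python3 -m pendant '[[[0.474,-0.67,0],[0,0,0],0],[[0.474,-0.67,0],[0,0,0],0],[[0.474,-0.67,0],[0,0,0],0],[[0.474,-0.67,0],[0,0,0],0],[[0.474,-0.67,0],[0,0,0],0],[[0.474,-0.67,0],[0,0,0],0],[[0.474,-0.67,0],[0,0,0],0],[[0.474,-0.67,0],[0,0,0],0]]'
python3 -m pendant '[[[0.474,-0.67,0],[0,0,0],0],[[0.474,-0.67,0],[0,0,0],0],[[0.474,-0.67,0],[0,0,0],0],[[0.474,-0.67,0],[0,0,0],0],[[0.474,-0.67,0],[0,0,0],0],[[0.474,-0.67,0],[0,0,0],0],[[0.474,-0.67,0],[0,0,0],0],[[0.474,-0.67,0],[0,0,0],0]]'
python3 -m pendant '[[[0.474,-0.67,0],[0,0,0],0],[[0.474,-0.67,0],[0,0,0],0],[[0,0,0.3],[0,0,-0.0544],0],[[0,0,0.3],[0,0,-0.0544],0],[[0,0,0.3],[0,0,-0.0544],0],[[0,0,0.3],[0,0,-0.0544],0],[[0,0,0.3],[0,0,-0.0544],0],[[0,0,0.3],[0,0,-0.0544],0]]'
python3 -m pendant '[[[0,0,0.3],[0,0,-0.0544],0],[[0,0,0.3],[0,0,-0.0544],0],[[0,0,0.3],[0,0,-0.0544],0],[[0,0,0.3],[0,0,-0.0544],0],[[0,0,0],[0,0,0],0],[[0,0,0],[0,0,0],0],[[0,0,0],[0,0,0],0],[[0,0,0],[0,0,0],0]]'
cat > s.py <<'E'
from h import *
from scipy.spatial.transform import Rotation as R
s=manip.sense();Q=R.from_quat(s["ee_rot"]).as_matrix()
print("t",round(s["time"],2),"tcp",np.round(s["tool_pos"],4),"yawx",np.degrees(np.arctan2(Q[1,0],Q[0,0])).round(2),"z",Q[:,2].round(3),"F",np.round(s["wrist_force"],1),"M",np.round(s["moment"],2),"gap",np.round(s["finger_gap"],4))
print("joints",np.round(s["joints"],2))
E
python3 - <<'E'
import s
from h import *
cv2.imwrite("pics/w1.png",snapshot("wrist")[:,:,::-1])
m=camera_model("wrist");print(np.round(proj(m,(.513,.293,.071)),1),np.round(proj(m,(.489,.155,.067)),1),m["pose"])
E
```

```text
time: 0.82
tool_pos: [0.2514, -0.3964, 0.3108]
ee_rot: [0.992, 0.127, 0.0, -0.0]
wrist_force: [1.0, -0.0, 0.3]
finger_gap: 0.0856
time: 1.48
tool_pos: [0.3668, -0.0892, 0.3113]
ee_rot: [0.992, 0.127, 0.0, 0.0]
wrist_force: [1.2, -0.4, -0.3]
finger_gap: 0.0856
time: 2.15
tool_pos: [0.4825, 0.2184, 0.311]
ee_rot: [0.992, 0.128, -0.0, 0.0]
wrist_force: [0.5, 0.0, 1.4]
finger_gap: 0.0855
time: 2.82
tool_pos: [0.511, 0.2929, 0.2201]
ee_rot: [0.89, 0.455, -0.0, -0.0]
wrist_force: [-0.1, -0.8, 1.0]
finger_gap: 0.0852
time: 3.48
tool_pos: [0.5121, 0.2932, 0.1627]
ee_rot: [0.767, 0.642, 0.001, 0.0]
wrist_force: [0.5, 0.2, 0.2]
finger_gap: 0.0854
t 3.48 tcp [0.5121 0.2932 0.1627] yawx 79.84 z [ 0.002  0.001 -1.   ] F [0.5 0.2 0.2] M [ 0.02 -0.03 -0.03] gap 0.0854
joints [0.33 0.18 1.77 0.   1.19 0.51]
[321.2 206.4] [321.9 365.2] [[ 0.98433879  0.1689674   0.05027094  0.52558514]
 [-0.17627948  0.94077123  0.28961186  0.36746644]
 [ 0.00164151 -0.29393793  0.9558231   0.30491705]
 [ 0.          0.          0.          1.        ]]
```

View pics/w1.png

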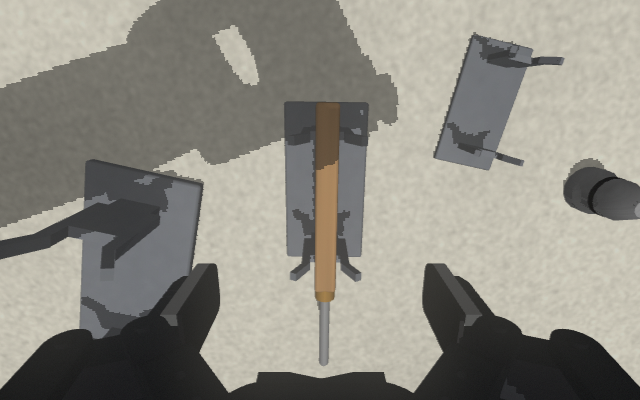

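Run:
```python
from h import *
m=camera_model("wrist")
for n,u,v,z in [("rear",327,102,.071),("front",324.5,291.5,.071),("rodend",323.5,365,.067),("fL",298,273,.084),("fR",354,273,.084),("rL",298,137,.084),("rR",352,135,.084)]:
    print(n,atz(m,u,v,z).round(4))
```

```text
rear [0.5291 0.3618 0.071 ]
front [0.5035 0.2256 0.071 ]
rodend [0.4903 0.155  0.067 ]
fL [0.4889 0.2514 0.084 ]
fR [0.5278 0.2444 0.084 ]
rL [0.5074 0.3446 0.084 ]
rR [0.5409 0.3398 0.084 ]
```

```bash
python3 -m pendant '[[[0,0.08,0],[0,0,0],0],[[0,0,0.583],[0,0,0],0],[[0,0,0.583],[0,0,0],0],[[0,0,0.583],[0,0,0],0],[[0,0,0.583],[0,0,0],0],[[0,0,0],[0,0,0],0],[[0,0,0],[0,0,0],1],[[0,0,0],[0,0,0],1]]' 120
python3 -m pendant '[[[0,0,0],[0,0,0],1],[[0,0,0],[0,0,0],1],[[0,0,0],[0,0,0],1],[[0,0,0],[0,0,0],1],[[0,0,0],[0,0,0],1],[[0,0,0],[0,0,0],1],[[0,0,0],[0,0,0],1],[[0,0,0],[0,0,0],1]]'
python3 s.py
```

```text
time: 4.2
tool_pos: [0.5168, 0.2927, 0.0467]
ee_rot: [0.766, 0.642, 0.001, 0.001]
wrist_force: [0.4, 0.2, 0.9]
finger_gap: 0.0638
time: 4.87
tool_pos: [0.5163, 0.2926, 0.0464]
ee_rot: [0.766, 0.642, 0.001, 0.0]
wrist_force: [-1.4, -0.8, 6.5]
finger_gap: 0.0139
t 4.87 tcp [0.5163 0.2926 0.0464] yawx 79.93 z [ 0.002  0.001 -1.   ] F [-1.4 -0.8  6.5] M [-0.09  0.27 -0.11] gap 0.0139
joints [0.32 0.35 1.8  0.   0.99 0.5 ]
```

```bash
python3 -m pendant '[[[0,0,-0.8],[0,0,0],1],[[0,0,-0.8],[0,0,0],1],[[0,0,-0.73],[0,0,-0.0542],1],[[0,0,-0.73],[0,0,-0.0542],1],[[0,0,-0.73],[0,0,-0.0542],1],[[0,0,-0.73],[0,0,0],1],[[0,0,-0.73],[0,0,0],1],[[0,0,-0.73],[0,0,0],1]]' 120
python3 -m pendant '[[[-0.772,-0.229,0],[0,0,0],1],[[-0.772,-0.229,0],[0,0,0],1],[[-0.772,-0.229,0],[0,0,0],1],[[-0.772,-0.229,0],[0,0,0],1],[[-0.772,-0.229,0],[0,0,0],1],[[-0.772,-0.229,0],[0,0,0],1],[[-0.772,-0.229,0],[0,0,0],1],[[-0.772,-0.229,0],[0,0,0],1]]'
python3 -m pendant '[[[0,0,0],[0,0,0],1],[[0,0,0],[0,0,0],1],[[0,0,0],[0,0,0],1],[[0,0,0],[0,0,0],1],[[0,0,0],[0,0,0],1],[[0,0,0],[0,0,0],1],[[0,0,0],[0,0,0],1],[[0,0,0],[0,0,0],1]]'
python3 s.py
python3 - <<'E'
from h import *
I={n:snapshot(n)[:,:,::-1].copy() for n in("scene","side","wrist")}
for n in I: cv2.imwrite(f"pics/{n}2.png",I[n])
h=np.zeros((600,800,3),np.uint8)
h[:300,:400]=crop(I["scene"],230,100,80,60,5)
h[:300,400:]=crop(I["side"],310,70,80,60,5)
h[300:,:480]=cv2.resize(I["wrist"],(480,300))
cv2.imwrite("pics/c2.png",h)
E
```

```text
time: 5.53
tool_pos: [0.5147, 0.292, 0.3453]
ee_rot: [0.646, 0.763, -0.0, -0.0]
wrist_force: [0.6, 0.2, -1.2]
finger_gap: 0.0135
time: 6.2
tool_pos: [0.4746, -0.029, 0.3436]
ee_rot: [0.646, 0.763, 0.0, 0.0]
wrist_force: [1.3, 0.1, -1.3]
finger_gap: 0.0136
time: 6.87
tool_pos: [0.4757, -0.0268, 0.3437]
ee_rot: [0.646, 0.763, -0.0, -0.0]
wrist_force: [0.3, -0.4, -1.2]
finger_gap: 0.0139
t 6.87 tcp [ 0.4757 -0.0268  0.3437] yawx 99.52 z [-0.  0. -1.] F [ 0.3 -0.4 -1.2] M [0.02 0.04 0.03] gap 0.0139
joints [-0.29 -0.25  1.85  0.    1.54 -0.46]
```

View pics/c2.png

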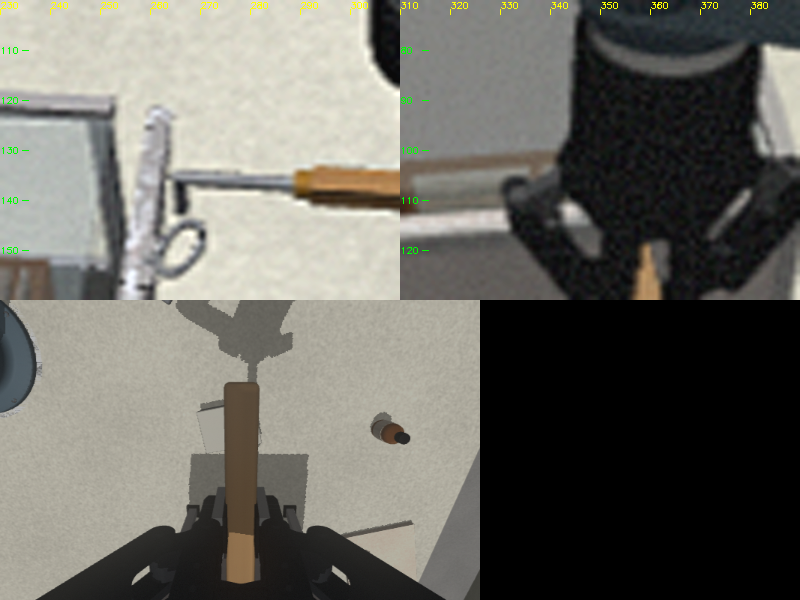

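```bash
cat >> h.py <<'E'
from scipy.spatial.transform import Rotation as R
def pole():
    s=manip.sense();Q=R.from_quat(s["ee_rot"]).as_matrix();t=np.array(s["tool_pos"])
    ax=-Q[:,0];up=-Q[:,2];g=t+up*.0166
    return g,ax,up
def hookpts():
    g,ax,up=pole();h=g+ax*.1395-up*.014
    return h,h-up*.016,h+up*.014
E
python3 - <<'E'
from h import *
a=camera_model("scene");b=camera_model("side")
h,e,bd=hookpts();print("hook",h.round(4))
for n,p in(("hook",h),("end",e),("bend",bd)):print(n,np.round(proj(a,p),1))
x,r=tri([(a,266.4,149.8),(b,348.3,113.3)]);print(x,r)
for z in(.295,.300,.304,.308): print(z,atz(a,266.4,149.8,z).round(4),atz(b,348.3,113.3,z).round(4))
E
```

```text
hook [ 0.4986 -0.1648  0.3463]
hook [264.8 138.7]
end [265.3 142.5]
bend [264.5 135.3]
[ 0.49977618 -0.16395265  0.3035051 ] [np.float64(0.0020839812014411653), np.float64(0.0020839812014410704)]
0.295 [ 0.4957 -0.165   0.295 ] [ 0.4983 -0.1768  0.295 ]
0.3 [ 0.4994 -0.1636  0.3   ] [ 0.4984 -0.1708  0.3   ]
0.304 [ 0.5024 -0.1624  0.304 ] [ 0.4984 -0.1659  0.304 ]
0.308 [ 0.5054 -0.1613  0.308 ] [ 0.4985 -0.161   0.308 ]
```

```bash
python3 -m pendant '[[[0,0,0.14],[0,0,0],1],[[0,0,0.14],[0,0,0],1],[[0,0,0.14],[0,0,0],1],[[0,0,0.14],[0,0,0],1],[[0,0,0.14],[0,0,0],1],[[0,0,0],[0,0,0],1],[[0,0,0],[0,0,0],1],[[0,0,0],[0,0,0],1]]'
python3 s.py
python3 - <<'E'
from h import *
I={n:snapshot(n)[:,:,::-1].copy() for n in("scene",)}
for n in I: cv2.imwrite(f"pics/{n}3.png",I[n])
cv2.imwrite("pics/c3.png",crop(I["scene"],235,110,70,55,8))
h,e,bd=hookpts();a=camera_model("scene")
for n,p in(("hook",h),("end",e),("bend",bd)):print(n,p.round(3),np.round(proj(a,p),1))
E
```

```text
time: 7.68
tool_pos: [0.4757, -0.0275, 0.3089]
ee_rot: [0.646, 0.763, 0.0, 0.0]
wrist_force: [0.2, -0.1, -0.6]
finger_gap: 0.0137
t 7.68 tcp [ 0.4757 -0.0275  0.3089] yawx 99.45 z [ 0. -0. -1.] F [ 0.2 -0.1 -0.6] M [0.   0.02 0.04] gap 0.0137
joints [-0.3  -0.23  1.9  -0.    1.48 -0.46]
hook [ 0.499 -0.165  0.312] [265.6 146.8]
end [ 0.499 -0.165  0.296] [266.  150.4]
bend [ 0.499 -0.165  0.326] [265.3 143.6]
```

View pics/c3.png

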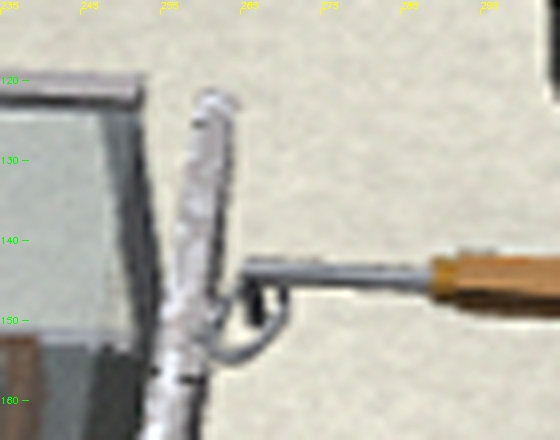

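```bash
python3 - <<'E'
import numpy as np
th=np.radians(6.5+np.arange(0,25)*3.5+13.4)
o=185*np.sin(th)-6.5;z=185*np.cos(th)-7.5
print(np.c_[np.diff(o),-np.diff(z)].round(1).tolist(),o[-1],z[-1]); print((np.c_[np.diff(o),-np.diff(z)]/50).round(3).tolist())
E
python3 -m pendant '[[[0.065,0,0.055],[0,0,0],1],[[0.065,0,0.055],[0,0,0],1],[[0,0,0],[0,0,0],1],[[0,0,0],[0,0,0],1],[[0,0,0],[0,0,0],1],[[0,0,0],[0,0,0],1],[[0,0,0],[0,0,0],1],[[0,0,0],[0,0,0],1]]'
python3 s.py
```

```text
[[10.5, 4.2], [10.2, 4.8], [9.9, 5.4], [9.6, 6.0], [9.2, 6.6], [8.8, 7.1], [8.3, 7.7], [7.8, 8.1], [7.3, 8.6], [6.8, 9.0], [6.2, 9.4], [5.6, 9.8], [5.0, 10.1], [4.4, 10.4], [3.7, 10.7], [3.1, 10.9], [2.4, 11.0], [1.7, 11.2], [1.1, 11.3], [0.4, 11.3], [-0.3, 11.3], [-1.0, 11.3], [-1.7, 11.2], [-2.4, 11.0]] 173.08254909196526 -51.94218785829381
[[0.21, 0.083], [0.205, 0.096], [0.198, 0.108], [0.191, 0.12], [0.184, 0.132], [0.175, 0.143], [0.166, 0.153], [0.157, 0.163], [0.146, 0.172], [0.136, 0.181], [0.124, 0.189], [0.112, 0.196], [0.1, 0.203], [0.088, 0.208], [0.075, 0.213], [0.062, 0.217], [0.048, 0.221], [0.035, 0.223], [0.021, 0.225], [0.007, 0.226], [-0.007, 0.226], [-0.02, 0.225], [-0.034, 0.223], [-0.048, 0.221]]
time: 8.4
tool_pos: [0.4745, -0.021, 0.3032]
ee_rot: [0.647, 0.763, 0.0, -0.0]
wrist_force: [0.7, 0.2, -2.4]
finger_gap: 0.0139
t 8.4 tcp [ 0.4745 -0.021   0.3032] yawx 99.44 z [-0.  0. -1.] F [ 0.7  0.2 -2.4] M [ 0.04  0.01 -0.03] gap 0.0139
joints [-0.28 -0.23  1.91  0.    1.47 -0.45]
```

```bash
python3 -m pendant '[[[0.21,0,0.083],[0,0,0],1],[[0.205,0,0.096],[0,0,0],1],[[0.198,0,0.108],[0,0,0],1],[[0.191,0,0.12],[0,0,0],1],[[0.184,0,0.132],[0,0,0],1],[[0.175,0,0.143],[0,0,0],1],[[0,0,0],[0,0,0],1],[[0,0,0],[0,0,0],1]]'
python3 s.py
python3 - <<'E'
from h import *
I=snapshot("scene")[:,:,::-1].copy();J=snapshot("side")[:,:,::-1].copy()
cv2.imwrite("pics/scene4.png",I)
cv2.imwrite("pics/c4.png",np.hstack([crop(I,225,100,80,90,5),crop(J,290,60,80,90,5)]))
E
```

```text
time: 9.07
tool_pos: [0.4644, 0.0373, 0.2685]
ee_rot: [0.646, 0.763, -0.0, -0.001]
wrist_force: [0.1, 0.6, -0.6]
finger_gap: 0.0137
t 9.07 tcp [0.4644 0.0373 0.2685] yawx 99.51 z [-0.002  0.001 -1.   ] F [ 0.1  0.6 -0.6] M [0.01 0.04 0.03] gap 0.0137
joints [-0.16 -0.23  1.97  0.    1.41 -0.33]
```

View pics/c4.png

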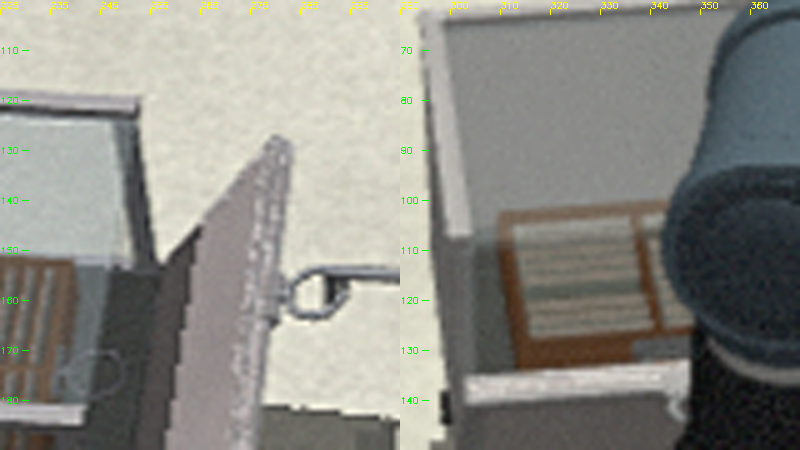

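```bash
python3 -m pendant '[[[0.166,0,0.153],[0,0,0],1],[[0.157,0,0.163],[0,0,0],1],[[0.146,0,0.172],[0,0,0],1],[[0.136,0,0.181],[0,0,0],1],[[0.124,0,0.189],[0,0,0],1],[[0.112,0,0.196],[0,0,0],1],[[0.1,0,0.203],[0,0,0],1],[[0.088,0,0.208],[0,0,0],1]]'
python3 -m pendant '[[[0.075,0,0.213],[0,0,0],1],[[0.062,0,0.217],[0,0,0],1],[[0.048,0,0.221],[0,0,0],1],[[0.035,0,0.223],[0,0,0],1],[[0.021,0,0.225],[0,0,0],1],[[0.007,0,0.226],[0,0,0],1],[[0,0,0],[0,0,0],1],[[0,0,0],[0,0,0],1]]'
python3 s.py
```

```text
time: 9.83
tool_pos: [0.4566, 0.0858, 0.1943]
ee_rot: [0.646, 0.763, -0.002, 0.002]
wrist_force: [4.6, -15.4, -5.4]
finger_gap: 0.0137
time: 10.5
tool_pos: [0.4555, 0.0952, 0.129]
ee_rot: [0.646, 0.764, -0.004, 0.004]
wrist_force: [5.3, -23.2, -3.8]
finger_gap: 0.0136
t 10.5 tcp [0.4555 0.0952 0.129 ] yawx 99.56 z [ 0.002 -0.011 -1.   ] F [  5.3 -23.2  -3.8] M [-3.61 -0.74  0.17] gap 0.0136
joints [-0.03 -0.07  2.1  -0.01  1.11 -0.19]
```

```bash
python3 -m pendant '[[[-0.06,0,0],[0,0,0],1],[[-0.06,0,0],[0,0,0],1],[[0,0,0],[0,0,0],1],[[0,0,0],[0,0,0],1],[[0,0,0],[0,0,0],1],[[0,0,0],[0,0,0],1],[[0,0,0],[0,0,0],1],[[0,0,0],[0,0,0],1]]'
python3 s.py
python3 - <<'E'
from h import *
I=snapshot("scene")[:,:,::-1].copy();J=snapshot("side")[:,:,::-1].copy()
cv2.imwrite("pics/scene5.png",I)
cv2.imwrite("pics/c5.png",np.hstack([crop(I,225,110,100,110,4),crop(J,290,70,95,110,4)]))
h,e,bd=hookpts();a=camera_model("scene")
for n,p in(("hook",h),("end",e),("bend",bd)):print(n,p.round(3),np.round(proj(a,p),1))
E
```

```text
time: 11.17
tool_pos: [0.4553, 0.0938, 0.1295]
ee_rot: [0.646, 0.763, 0.0, -0.0]
wrist_force: [0.5, -0.5, -1.8]
finger_gap: 0.0137
t 11.17 tcp [0.4553 0.0938 0.1295] yawx 99.46 z [-0.     0.001 -1.   ] F [ 0.5 -0.5 -1.8] M [ 0.04  0.02 -0.02] gap 0.0137
joints [-0.04 -0.07  2.1   0.    1.12 -0.21]
hook [ 0.478 -0.044  0.132] [310.  186.1]
end [ 0.478 -0.044  0.116] [310. 189.]
bend [ 0.478 -0.044  0.146] [310.1 183.5]
```

View pics/c5.png

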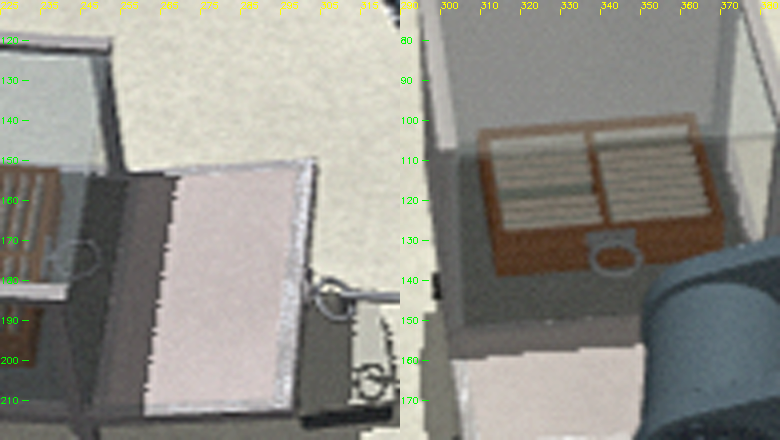

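```bash
python3 -m pendant '[[[-0.02,0,0.16],[0,0,0],1],[[-0.02,0,0.16],[0,0,0],1],[[-0.02,0,0.16],[0,0,0],1],[[0,0,0],[0,0,0],1],[[0,0,0],[0,0,0],1],[[0,0,0],[0,0,0],1],[[0,0,0],[0,0,0],1],[[0,0,0],[0,0,0],1]]'
python3 s.py
python3 -m pendant '[[[-0.02,0,0.1],[0,0,0],1],[[-0.02,0,0.1],[0,0,0],1],[[0,0,0],[0,0,0],1],[[0,0,0],[0,0,0],1],[[0,0,0],[0,0,0],1],[[0,0,0],[0,0,0],1],[[0,0,0],[0,0,0],1],[[0,0,0],[0,0,0],1]]'
python3 s.py
```

```text
time: 11.93
tool_pos: [0.4562, 0.0905, 0.1059]
ee_rot: [0.646, 0.763, 0.0, 0.0]
wrist_force: [-0.4, 0.7, -0.3]
finger_gap: 0.0139
t 11.93 tcp [0.4562 0.0905 0.1059] yawx 99.45 z [ 0.001  0.    -1.   ] F [-0.4  0.7 -0.3] M [ 0.02 -0.02 -0.06] gap 0.0139
joints [-0.05 -0.04  2.11  0.    1.07 -0.21]
time: 12.6
tool_pos: [0.4563, 0.0885, 0.0956]
ee_rot: [0.646, 0.763, 0.0, -0.0]
wrist_force: [0.0, 0.8, -1.0]
finger_gap: 0.0138
t 12.6 tcp [0.4563 0.0885 0.0956] yawx 99.44 z [ 0.  0. -1.] F [ 0.   0.8 -1. ] M [ 0.01  0.03 -0.05] gap 0.0138
joints [-0.05 -0.02  2.12  0.    1.04 -0.22]
```

```bash
python3 -m pendant '[[[-0.02,0,0.08],[0,0,0],1],[[-0.02,0,0.08],[0,0,0],1],[[0,0,0],[0,0,0],1],[[0,0,0],[0,0,0],1],[[0,0,0],[0,0,0],1],[[0,0,0],[0,0,0],1],[[0,0,0],[0,0,0],1],[[0,0,0],[0,0,0],1]]'
python3 s.py
python3 - <<'E'
from h import *
I=snapshot("scene")[:,:,::-1].copy()
cv2.imwrite("pics/scene6.png",I)
cv2.imwrite("pics/c6.png",crop(I,235,140,95,80,8))
h,e,bd=hookpts();a=camera_model("scene")
for n,p in(("hook",h),("end",e),("bend",bd)):print(n,p.round(3),np.round(proj(a,p),1))
E
```

```text
time: 13.27
tool_pos: [0.4566, 0.0865, 0.0876]
ee_rot: [0.646, 0.763, 0.0, -0.0]
wrist_force: [0.3, 0.0, -0.9]
finger_gap: 0.0138
t 13.27 tcp [0.4566 0.0865 0.0876] yawx 99.45 z [ 0.  0. -1.] F [ 0.3  0.  -0.9] M [ 0.02  0.02 -0.05] gap 0.0138
joints [-0.06 -0.    2.12  0.    1.03 -0.22]
hook [ 0.48  -0.051  0.09 ] [307.6 193.5]
end [ 0.48  -0.051  0.074] [307.6 196.3]
bend [ 0.48  -0.051  0.104] [307.6 191. ]
```

View pics/c6.png

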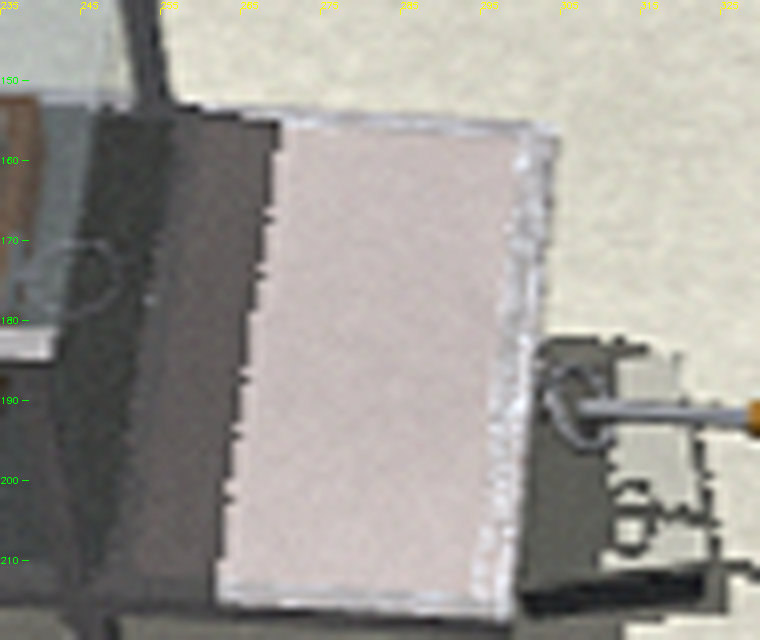

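Run:
```python
from h import *
a=camera_model("scene")
X=np.array([.163,-.987,0]);Y=np.array([.987,.163,0])
for hy in(-.2145,-.2185):
  H=np.array([.507,hy,.14])
  for th in(75,80,85,90):
    t=np.radians(th);o=np.array([-1,0]);
    def P(out,h,y): # closed coords: out (front), h up
        return H - X*(out*np.cos(t)+h*np.sin(t))+np.array([0,0,h*np.cos(t)-out*np.sin(t)])+Y*y
    print(hy,th,"eye",P(.0313,.1683,0).round(3),np.round(proj(a,P(.0313,.1683,0)),1),"inner far",np.round(proj(a,P(0,.15,-.114)),1),"inner near",np.round(proj(a,P(0,.15,.114)),1),"outer far",np.round(proj(a,P(.015,.15,-.114)),1))
print(atz(a,244.4,174.4,.170))
```

```text
-0.2145 75 eye [ 0.479 -0.046  0.153] [309.3 182.3] inner far [303.5 146.7] inner near [297.6 209.8] outer far [304.8 149.7]
-0.2145 80 eye [ 0.479 -0.046  0.138] [309.5 185.1] inner far [304.5 149.3] inner near [298.6 212.2] outer far [305.3 152.3]
-0.2145 85 eye [ 0.479 -0.046  0.123] [309.2 187.8] inner far [305.  151.9] inner near [299.3 214.5] outer far [305.4 154.9]
-0.2145 90 eye [ 0.48  -0.048  0.109] [308.5 190.4] inner far [305.2 154.5] inner near [299.5 216.8] outer far [305.2 157.4]
-0.2185 75 eye [ 0.479 -0.05   0.153] [308. 182.] inner far [302.3 146.4] inner near [296.2 209.5] outer far [303.6 149.4]
-0.2185 80 eye [ 0.479 -0.05   0.138] [308.2 184.8] inner far [303.2 149.1] inner near [297.3 211.9] outer far [304.1 152. ]
-0.2185 85 eye [ 0.479 -0.05   0.123] [307.9 187.5] inner far [303.8 151.7] inner near [297.9 214.2] outer far [304.2 154.6]
-0.2185 90 eye [ 0.48  -0.052  0.109] [307.2 190.1] inner far [304.  154.2] inner near [298.2 216.5] outer far [304.  157.1]
[ 0.50803224 -0.23849143  0.17      ]
```

```bash
python3 -m pendant '[[[0,0,0.05],[0,0,0],1],[[0,0,0.05],[0,0,0],1],[[0,0,0],[0,0,0],1],[[0,0,0],[0,0,0],1],[[0,0,0],[0,0,0],1],[[0,0,0],[0,0,0],1],[[0,0,0],[0,0,0],1],[[0,0,0],[0,0,0],1]]'
python3 s.py
```

```text
time: 13.98
tool_pos: [0.4573, 0.0864, 0.0832]
ee_rot: [0.646, 0.763, 0.0, 0.001]
wrist_force: [0.4, 2.1, 5.4]
finger_gap: 0.0137
t 13.98 tcp [0.4573 0.0864 0.0832] yawx 99.47 z [ 0.002 -0.    -1.   ] F [0.4 2.1 5.4] M [-0.57 -0.1   0.04] gap 0.0137
joints [-0.06  0.01  2.12 -0.    1.01 -0.22]
```

```bash
python3 -m pendant '[[[0,0,-0.3],[0,0,0],1],[[0,0,-0.6],[0,0,0],1],[[0,0,-0.6],[0,0,0],1],[[0,0,-0.6],[0,0,0],1],[[0,0,-0.5],[0,0,0],1],[[0,0,0],[0,0,0],1],[[0,0,0],[0,0,0],1],[[0,0,0],[0,0,0],1]]'
python3 s.py
python3 - <<'E'
from h import *
a=camera_model("scene");b=camera_model("side")
print(tri([(a,244,174.6),(b,343.8,134)]));print(atz(b,343.8,134,.17),atz(a,244,174.6,.17));print(hookpts()[0])
I=snapshot("scene")[:,:,::-1].copy();J=snapshot("side")[:,:,::-1].copy()
cv2.imwrite("pics/c7.png",np.vstack([crop(I,225,150,100,50,7),crop(J,300,100,100,35,7)]))
E
```

```text
time: 14.65
tool_pos: [0.4555, 0.0866, 0.2108]
ee_rot: [0.647, 0.763, -0.001, -0.001]
wrist_force: [-0.3, 0.0, -1.2]
finger_gap: 0.0137
t 14.65 tcp [0.4555 0.0866 0.2108] yawx 99.44 z [-0.003  0.001 -1.   ] F [-0.3  0.  -1.2] M [ 0.04  0.03 -0.02] gap 0.0137
joints [-0.06 -0.19  2.04  0.    1.29 -0.22]
(array([ 0.50715735, -0.24052532,  0.1686758 ]), [np.float64(0.000977125799025615), np.float64(0.0009771257990253337)])
[ 0.50654063 -0.2401709   0.17      ] [ 0.50901023 -0.23943024  0.17      ]
[ 0.47841505 -0.0510267   0.21326375]
```

View pics/c7.png

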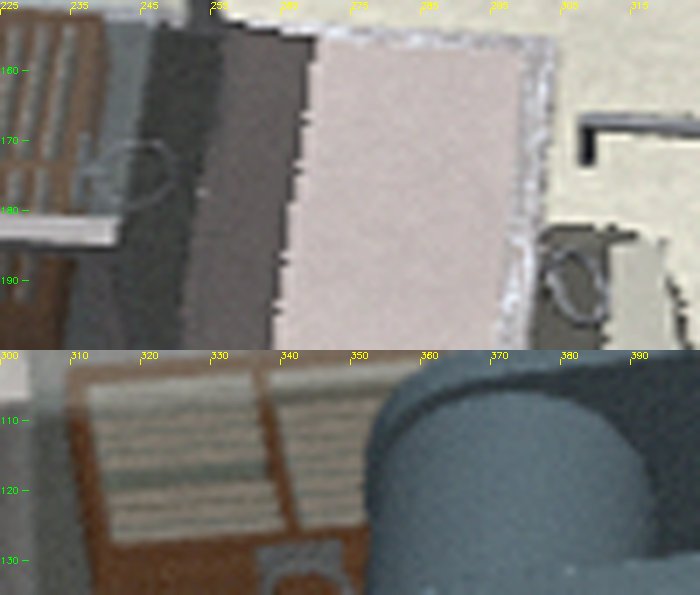

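```bash
python3 -m pendant '[[[-0.637,-0.008,0],[0,0,0],1],[[-0.637,-0.008,0],[0,0,0],1],[[-0.637,-0.008,0],[0,0,0],1],[[-0.637,-0.008,0],[0,0,0],1],[[-0.637,-0.008,0],[0,0,0],1],[[-0.637,-0.008,0],[0,0,0],1],[[0,0,0],[0,0,0],1],[[0,0,0],[0,0,0],1]]'
python3 s.py; python3 -c "
from h import *
print(hookpts()[0])"
python3 -m pendant '[[[0,0,0],[0,0,0],1],[[0,0,0.12],[0,0,0],1],[[0,0,0.12],[0,0,0],1],[[0,0,0.12],[0,0,0],1],[[0,0,0.12],[0,0,0],1],[[0,0,0.12],[0,0,0],1],[[0,0,0],[0,0,0],1],[[0,0,0],[0,0,0],1]]'
python3 s.py
```

```text
time: 15.42
tool_pos: [0.4849, -0.1033, 0.2109]
ee_rot: [0.648, 0.762, -0.0, -0.002]
wrist_force: [0.1, 0.3, -1.5]
finger_gap: 0.0137
t 15.42 tcp [ 0.4849 -0.1033  0.2109] yawx 99.28 z [-0.003  0.002 -1.   ] F [ 0.1  0.3 -1.5] M [ 0.04  0.01 -0.  ] gap 0.0137
joints [-0.44 -0.1   1.96  0.    1.28 -0.6 ]
[ 0.50739751 -0.24101998  0.2131489 ]
time: 16.08
tool_pos: [0.4854, -0.1021, 0.182]
ee_rot: [0.646, 0.763, -0.0, -0.001]
wrist_force: [-0.2, 1.2, -1.0]
finger_gap: 0.0136
t 16.08 tcp [ 0.4854 -0.1021  0.182 ] yawx 99.46 z [-0.001  0.    -1.   ] F [-0.2  1.2 -1. ] M [ 0.01  0.04 -0.03] gap 0.0136
joints [-0.44 -0.07  1.99  0.    1.22 -0.6 ]
```

```bash
python3 -m pendant '[[[0,0,0.12],[0,0,0],1],[[0,0,0.12],[0,0,0],1],[[0,0,0],[0,0,0],1],[[0,0,0],[0,0,0],1],[[0.1,0,0],[0,0,0],1],[[0.2,0,0],[0,0,0],1],[[0.24,0,0],[0,0,0],1],[[0.24,0,0],[0,0,0],1]]'
python3 s.py
python3 -m pendant '[[[0.24,0,0],[0,0,0],1],[[0.24,0,0],[0,0,0],1],[[0.24,0,0],[0,0,0],1],[[0.24,0,0],[0,0,0],1],[[0.24,0,0],[0,0,0],1],[[0.24,0,0],[0,0,0],1],[[0.16,0,0],[0,0,0],1],[[0.1,0,0],[0,0,0],1]]'
python3 s.py
python3 - <<'E'
from h import *
I=snapshot("scene")[:,:,::-1].copy();J=snapshot("side")[:,:,::-1].copy()
cv2.imwrite("pics/c8.png",np.vstack([crop(I,200,135,130,90,6)[:,:780]]))
h,e,bd=hookpts();print(h,proj(camera_model("scene"),h))
E
```

```text
time: 16.75
tool_pos: [0.4792, -0.0631, 0.1709]
ee_rot: [0.646, 0.763, -0.0, 0.0]
wrist_force: [0.5, -2.6, -1.3]
finger_gap: 0.0139
t 16.75 tcp [ 0.4792 -0.0631  0.1709] yawx 99.44 z [ 0.001 -0.001 -1.   ] F [ 0.5 -2.6 -1.3] M [-0.4  -0.01  0.08] gap 0.0139
joints [-0.37 -0.09  2.03 -0.    1.2  -0.53]
time: 17.42
tool_pos: [0.4648, 0.0213, 0.1703]
ee_rot: [0.646, 0.763, -0.0, -0.0]
wrist_force: [0.8, -1.6, -2.0]
finger_gap: 0.0141
t 17.42 tcp [0.4648 0.0213 0.1703] yawx 99.51 z [-0.001  0.    -1.   ] F [ 0.8 -1.6 -2. ] M [-0.14 -0.03  0.02] gap 0.0141
joints [-0.2  -0.13  2.07  0.    1.21 -0.36]
[ 0.48799333 -0.1165914   0.17284195] (np.float64(285.61055053594015), np.float64(176.35657793545454))
```

View pics/c8.png

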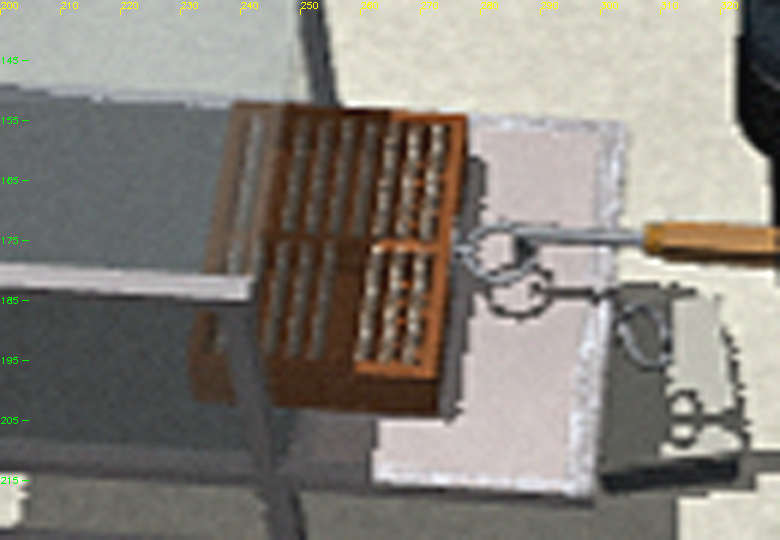

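```bash
python3 -m pendant '[[[0.2,0,0],[0,0,0],1],[[0.24,0,0],[0,0,0],1],[[0.24,0,0],[0,0,0],1],[[0.24,0,0],[0,0,0],1],[[0.2,0,0],[0,0,0],1],[[0.14,0,0],[0,0,0],1],[[0.1,0,0],[0,0,0],1],[[0.04,0,0],[0,0,0],1]]'
python3 -m pendant '[[[0,0,0],[0,0,0],1],[[0,0,0],[0,0,0],1],[[0,0,0],[0,0,0],1],[[-0.08,0,0],[0,0,0],1],[[-0.08,0,0],[0,0,0],1],[[0,0,0],[0,0,0],1],[[0,0,0],[0,0,0],1],[[0,0,0],[0,0,0],1]]'
python3 s.py
python3 - <<'E'
from h import *
I=snapshot("scene")[:,:,::-1].copy();J=snapshot("side")[:,:,::-1].copy()
A=crop(I,215,135,120,90,5);B=crop(J,295,80,100,110,4)[:,:200+200]
h=np.zeros((450+0,600+0,3),np.uint8);h=A
k=np.zeros((600,800,3),np.uint8);k[:300,:]=crop(I,225,145,100,75,8)[:300] if 0 else 0
a=crop(I,235,140,100,85,5)[:,:500]; k[:425,:500]=a
b=crop(J,305,100,75,130,4)[:520];k[:520,500:800]=b
cv2.imwrite("pics/c9.png",k[:525]); cv2.imwrite("pics/scene9.png",I); cv2.imwrite("pics/side9.png",J)
m=camera_model("scene");print(hookpts()[0])
X=np.array([.163,-.987,0]);Y=np.array([.987,.163,0]);H=np.array([.507,-.2165,.14])
for tx in(-.060,-.077,-.095):
  print(tx,[np.round(proj(m,H+X*(tx+dx)+Y*dy+np.array([0,0,.036])),1).tolist() for dx,dy in((-.06,-.08),(-.06,.08),(.06,-.08),(.06,.08))])
print("flap end",[np.round(proj(m,H-X*.15+Y*dy),1).tolist() for dy in(-.114,.114)])
E
```

```text
time: 18.18
tool_pos: [0.4538, 0.0893, 0.1707]
ee_rot: [0.646, 0.763, -0.0, 0.0]
wrist_force: [0.5, -2.5, -0.8]
finger_gap: 0.0136
time: 18.85
tool_pos: [0.4551, 0.0809, 0.1706]
ee_rot: [0.647, 0.763, 0.0, -0.0]
wrist_force: [-0.5, -0.5, -0.8]
finger_gap: 0.0138
t 18.85 tcp [0.4551 0.0809 0.1706] yawx 99.42 z [-0.  0. -1.] F [-0.5 -0.5 -0.8] M [-0.01 -0.03 -0.02] gap 0.0138
joints [-0.07 -0.14  2.08  0.    1.21 -0.23]
[ 0.47797203 -0.0565422   0.17314598]
-0.06 [[294.0, 155.4], [289.2, 199.5], [254.8, 153.1], [247.7, 197.0]]
-0.077 [[299.5, 155.7], [295.1, 199.9], [260.4, 153.4], [253.6, 197.4]]
-0.095 [[305.4, 156.1], [301.4, 200.3], [266.2, 153.7], [259.8, 197.7]]
flap end [[304.6, 154.4], [298.8, 216.7]]
```

View pics/c9.png

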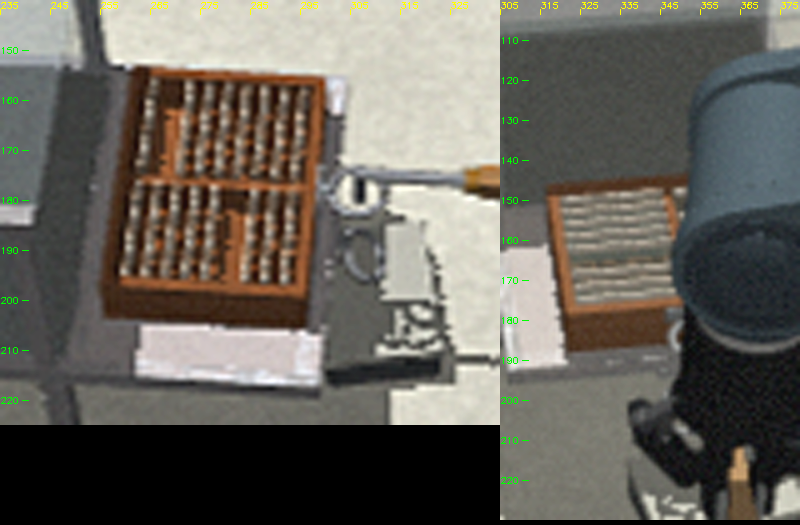

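```bash
python3 -m pendant '[[[0,0,-0.2],[0,0,0],1],[[0,0,-0.6],[0,0,0],1],[[0,0,-0.8],[0,0,0],1],[[0,0,0],[0,0,0.0542],1],[[0,0,0],[0,0,0.0542],1],[[0,0,0],[0,0,0.0542],1],[[0.73,0.078,0],[0,0,0],1],[[0.73,0.078,0],[0,0,0],1]]'
python3 -m pendant '[[[0.73,0.078,0],[0,0,0],1],[[0.73,0.078,0],[0,0,0],1],[[0.73,0.078,0],[0,0,0],1],[[0.73,0.078,0],[0,0,0],1],[[0,0,0.8],[0,0,0],1],[[0,0,0.8],[0,0,0],1],[[0,0,0],[0,0,0],1],[[0,0,0],[0,0,0],1]]'
python3 s.py
python3 - <<'E'
from h import *
s=manip.sense();Q=R.from_quat(s["ee_rot"]).as_matrix()
print(Q.T@(np.array([.5163,.2926,.0468])-s["tool_pos"])/.05)
cv2.imwrite("pics/w10.png",snapshot("wrist")[:,:,::-1])
E
```

```text
time: 19.62
tool_pos: [0.4761, 0.1515, 0.2518]
ee_rot: [0.768, 0.641, 0.001, 0.001]
wrist_force: [0.9, 0.1, -0.4]
finger_gap: 0.0137
time: 20.28
tool_pos: [0.5149, 0.2922, 0.169]
ee_rot: [0.766, 0.642, -0.002, -0.001]
wrist_force: [-0.8, -0.1, -0.2]
finger_gap: 0.0137
t 20.28 tcp [0.5149 0.2922 0.169 ] yawx 79.95 z [-0.005 -0.002 -1.   ] F [-0.8 -0.1 -0.2] M [0.06 0.04 0.03] gap 0.0137
joints [0.32 0.18 1.76 0.   1.21 0.5 ]
[0.01892026 0.03831492 2.44319989]
```

```bash
python3 -m pendant '[[[0.02,0.038,0.6],[0,0,0],1],[[0,0,0.6],[0,0,0],1],[[0,0,0.5],[0,0,0],1],[[0,0,0.3],[0,0,0],1],[[0,0,0.2],[0,0,0],1],[[0,0,0.1],[0,0,0],1],[[0,0,0.1],[0,0,0],1],[[0,0,0.04],[0,0,0],1]]'
python3 -m pendant '[[[0,0,0],[0,0,0],1],[[0,0,0],[0,0,0],1],[[0,0,0],[0,0,0],1],[[0,0,0],[0,0,0],1],[[0,0,0],[0,0,0],1],[[0,0,0],[0,0,0],1],[[0,0,0],[0,0,0],1],[[0,0,0],[0,0,0],1]]'
python3 s.py
```

```text
time: 21.0
tool_pos: [0.5197, 0.2936, 0.0501]
ee_rot: [0.766, 0.642, 0.001, 0.001]
wrist_force: [-0.7, 0.5, -0.4]
finger_gap: 0.014
time: 21.67
tool_pos: [0.5185, 0.2932, 0.0486]
ee_rot: [0.766, 0.642, -0.0, -0.0]
wrist_force: [-0.4, 0.3, -0.7]
finger_gap: 0.0135
t 21.67 tcp [0.5185 0.2932 0.0486] yawx 79.94 z [-0. -0. -1.] F [-0.4  0.3 -0.7] M [ 0.01 -0.   -0.  ] gap 0.0135
joints [ 0.32  0.35  1.8  -0.    1.    0.5 ]
```

```bash
python3 -m pendant '[[[0,-0.04,0.03],[0,0,0],1],[[0,0,0.02],[0,0,0],1],[[0,0,0],[0,0,0],1],[[0,0,0],[0,0,0],1],[[0,0,0],[0,0,0],1],[[0,0,0],[0,0,0],1],[[0,0,0],[0,0,0],1],[[0,0,0],[0,0,0],1]]'
python3 s.py
```

```text
time: 22.33
tool_pos: [0.5163, 0.2937, 0.0464]
ee_rot: [0.766, 0.642, -0.0, -0.0]
wrist_force: [-4.0, -0.7, 6.2]
finger_gap: 0.0137
t 22.33 tcp [0.5163 0.2937 0.0464] yawx 79.94 z [-0.001 -0.    -1.   ] F [-4.  -0.7  6.2] M [-0.07  0.66  0.02] gap 0.0137
joints [0.33 0.35 1.8  0.   0.99 0.5 ]
```

```bash
python3 -m pendant '[[[0,0,0],[0,0,0],0],[[0,0,0],[0,0,0],0],[[0,0,0],[0,0,0],0],[[0,0,0],[0,0,0],0],[[0,0,0],[0,0,0],0],[[0,0,0],[0,0,0],0],[[0,0,0],[0,0,0],0],[[0,0,0],[0,0,0],0]]'
python3 -m pendant '[[[0,0,-0.2],[0,0,0],0],[[0,0,-0.4],[0,0,0],0],[[0,0,-0.6],[0,0,0],0],[[0,0,-0.6],[0,0,0],0],[[0,0,-0.6],[0,0,0],0],[[0,0,0],[0,0,0],0],[[0,0,0],[0,0,0],0],[[0,0,0],[0,0,0],0]]'
python3 s.py
python3 - <<'E'
from h import *
I=snapshot("wrist");cv2.imwrite("pics/w11.png",I[:,:,::-1]);m=camera_model("wrist")
hsv=cv2.cvtColor(I,cv2.COLOR_RGB2HSV)
k=cv2.inRange(hsv,(8,90,40),(25,255,255));n,l,st,c=cv2.connectedComponentsWithStats(k)
i=1+np.argmax(st[1:,4]);ys,xs=np.where(l==i)
v0,v1=ys.min(),ys.max();print(st[i])
for v in(v0+2,v1-2): u=xs[ys==v];print(v,u.min(),u.max(),atz(m,u.mean(),v+(-2 if v==v0+2 else 2),.071).round(4))
print("expected rear/front", np.round(proj(m,(.5291,.3618,.071)),1),np.round(proj(m,(.5035,.2256,.071)),1), "seat top",proj(m,(.5163,.2937,.071)))
# compare tray/flap in scene with before
S=snapshot("scene")[:,:,::-1].astype(int);o=cv2.imread("pics/scene9.png").astype(int)
z=cv2.imread("pics/scene0.png").astype(int)
d=lambda A,B,x,y,w,h:np.abs(A-B)[y:y+h,x:x+w].mean().round(2)
print("tray+flap diff",d(S,o,235,145,60,75),"bottle",d(S,z,290,262,25,30),"objective",d(S,z,375,288,25,25),"slidebox",d(S,z,308,185,20,30),"pole",d(S,z,365,205,80,50))
cv2.imwrite("pics/scene12.png",S)
E
```

```text
time: 23.0
tool_pos: [0.5165, 0.2936, 0.0461]
ee_rot: [0.766, 0.642, -0.0, 0.0]
wrist_force: [0.2, 1.1, -0.8]
finger_gap: 0.0856
time: 23.67
tool_pos: [0.5162, 0.2935, 0.166]
ee_rot: [0.766, 0.642, -0.0, -0.0]
wrist_force: [-0.5, 0.0, -0.4]
finger_gap: 0.0854
t 23.67 tcp [0.5162 0.2935 0.166 ] yawx 79.94 z [-0. -0. -1.] F [-0.5  0.  -0.4] M [-0.07  0.02  0.03] gap 0.0854
joints [ 0.33  0.18  1.76 -0.    1.2   0.5 ]
[ 311  102   23  197 4121]
104 311 333 [0.529  0.3624 0.071 ]
296 313 328 [0.5025 0.2191 0.071 ]
expected rear/front [322.3 102.9] [320.2 290.5] seat top (np.float64(321.16646505918925), np.float64(204.42978644126902))
tray+flap diff 2.07 bottle 7.69 objective 7.62 slidebox 21.52 pole 23.08[ WARN:0@2.213] global loadsave.cpp:1063 imwrite_ Unsupported depth image for selected encoder is fallbacked to CV_8U.
```

Run:
```python
from h import *
S=cv2.imread("pics/scene12.png",0);z=cv2.imread("pics/scene0.png",0);o6=cv2.imread("pics/scene6.png",0)
for n,(x,y,w,h) in dict(bottle=(293,267,15,22),objective=(378,291,18,20),slidebox=(294,182,34,38)).items():
    r=cv2.matchTemplate(S[y-8:y+h+8,x-8:x+w+8],z[y:y+h,x:x+w],cv2.TM_CCOEFF_NORMED);_,v,_,l=cv2.minMaxLoc(r);print(n,"shift",l[0]-8,l[1]-8,round(v,2))
print("col 290 now",S[208:224,290],"scene6",o6[208:224,290])
m=camera_model("scene");X=np.array([.163,-.987,0]);Y=np.array([.987,.163,0]);H=np.array([.507,-.2165,.14])
for th in(84,87,90):
  t=np.radians(th);P=lambda out,hh:H-X*(out*np.cos(t)+hh*np.sin(t))+np.array([0,0,hh*np.cos(t)-out*np.sin(t)])+Y*.114
  print(th,[np.round(proj(m,P(o,.128)),1).tolist() for o in(0,.015)])
```

```text
bottle shift 0 0 1.0
objective shift 0 0 1.0
slidebox shift 0 0 0.46
col 290 now [132 129 128 129 130 128 128 144 147  38  37  55  65  67  68  65] scene6 [126 127 127 124 127 123 129 117 117  40  34  55  66  66  65  63]
84 [[290.9, 213.9], [291.6, 216.5]]
87 [[291.2, 215.0], [291.6, 217.7]]
90 [[291.3, 216.2], [291.4, 218.8]]
```

```bash
python3 -c "
from workcell import manip
print(manip.sense()['time'],manip.sign_off())"
```

```text
the job is handed in; nothing more can be done
23.7667 None
```

The job is done and handed in at 23.8 s of the 67 s allowed. I hooked the flap's eye and swung the flap down to its stop. With the same hook I drew the tray fully out, then laid the pole back in the middle-sized rest and let go.

My last checks:
- **Flap:** it took about 6 N against its stop. Its near edge in the last scene image matches 90° within 1–2°.
- **Tray:** it lies flat on the flap with its centre at about x = −0.08 m from the mouth. That is a few millimetres further out than I aimed for, inside the −0.098 to −0.055 m window. My locker position is good to about 3 mm.
- **Pole:** the handle's rear end is within 1 mm of where it started. The front end read about 6 mm further out than at the start, probably because the colour mask took in the tip of the handle.
- **Robot:** the gripper is open and clear of everything, with no contact force.
- **Bystanders:** the bottle and objective have not moved. The slide box check showed no shift but a weak match (0.46), most likely because of shadow and the lowered flap partly hiding it. The hand never came near it.

One thing did not go to plan: about 23 N built up along the pole late in the flap swing. My hinge estimate was a few millimetres off, so I backed in 6 mm and the force went away.

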